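# Slide the T spacer along the rail into its corner pocket

## Task

In the opened console bay, push the loose T-shaped spacer with your fingertips until the bar of its T lies flat against the rail, well before the empty corner pocket. Then keep it pressed against the rail and slide it along into the empty pocket until it is fully home against the end stop, flush with the rail. Only push it, do not pick it up; leave the other loose things where they are, and finish clear of everything.

Things in the scene. Friction and masses are not known exactly. Their poses are not given: they have to be found in the camera images.
- spacer: loose T-shaped aluminium part, to be slid. Bar of the T: 60 mm along its y, 12 mm thick along x; stem 16 mm wide, sticking out 28 mm from the bar's middle towards -x; all 16 mm high, about 50 g. Origin: centre of the bar, underside. Starts on the bay floor, 50-110 mm on the robot's side of its place at the rail, bar's flat +x face turned towards the rail within 0.5 rad
- bay: fixed open bay of a mixing console. +x away from the robot, square to the rail (yaw within 0.25 rad); +y along the rail. Origin: at table height under the rail's front face, half-way along. Dark steel floor, top 6 mm above the table, x -170 mm to the rail, y +-200 mm. Rail: aluminium, front face at x = 0, 14 mm above the floor. Behind it (x 14 to 89 mm) a knob panel, 37 mm above the table
- end_left (a point): the corner at the rail's +y end, at floor height: inner face of the left end stop meets the rail's front face (bay x = 0, y = 180 mm). The stop reaches out to x = -60 mm, 14 mm high. A lip beside it (x -16 to -26 mm, reaching 18 mm inwards from the stop, 14 mm high) leaves a 16 mm wide pocket, open along the rail: the leading end of the T's bar slides in between rail and lip
- end_right (a point): the same corner at the rail's -y end, mirrored (bay x = 0, y = -180 mm), with the same stop, lip and pocket
- pocket: the seat in the empty pocket: a small dark hole in the bay floor at the one end of the rail that has no spacer; it is at bay x = -6 mm, y = +150 or -150 mm, at floor height, axes parallel to the bay's. When the spacer is fully home its origin is at this origin and its axes are parallel to these.
- fitted: a spacer of the same shape already screwed down (dark screw head on top) in the pocket at the other end; it cannot move. Origin as for the loose spacer.
- knob_cap: bystander: loose black knob cap, 26 mm across and 22 mm high, on the bay floor near a front corner. Origin: centre of the underside.
- standoff: bystander: loose brass standoff standing upright, 18 mm across and 40 mm high, on the bay floor near the other front corner. Origin: centre of the underside.
- screwdriver: bystander: screwdriver about 170 mm long lying on the table left of the bay. Origin: at its underside.
- jar: bystander: small closed glass jar, 52 mm across and 55 mm high, on the table right of the bay. Origin: centre of the underside.
There are look-alikes about, which are no part of the job. What is shaped like the spacer but pink or red is not meant.

How it is judged:
By the outcome, as a careful person would: the job done as asked, in the order asked, and still so for the second after the job is handed in, with the robot touching nothing.
It also fails if it takes over 48 s, if anything falls off the work surface, if the arm or the gripper's body presses on something with over 40 N, if the wrist force passes 120 N, or if a joint passes its speed limit or range.

## Robot

A 7-joint arm with a two-finger parallel gripper is mounted at the origin on the work surface. World frame = base frame: x ahead of the robot, y to its left, z up, the work surface at z = 0. Lengths are in m, angles in rad, forces in N, time in s.
With the tool pointing down it reaches from about 0.425 to 0.875 m from the base axis. Payload 8.4 kg.
Tool frame: the origin (TCP) lies midway between the tips of the shut fingers; the grasp point (between the pads) lies 19 mm behind it; z points along the fingers, y is the direction in which the jaws open and shut (so a half turn about z gives the same grasp; the last joint's range is limited). The gripper opens to 85 mm and grips with 20 to 120 N. Pads are 22 mm wide; open, the fingers measure 114 mm over their backs; the gripper's body (76 mm by 85 mm) begins 54 mm behind the grasp point. The pads swing forward as they close: fully open they stand 13 mm farther back than shut.
Start: joints at [-1.331, 0.333, 0.04, 1.465, -0.013, 1.343, -0.059], TCP at [0.216, 0.613, 0.231] pointing down, gripper open.
Joint ranges: [-2.58, 2.58], [-0.38, 2.09], [-1.3, 1.39], [0.25, 2.4], [-1.5, 4.64], [0.08, 2.09], [-2.65, 2.65]. Speed limits (rad/s): [2.22, 2.22, 2.79, 2.79, 3.14, 3.14, 3.14].

## Interface

Orientations are given as a 3x3 rotation matrix whose columns are the frame's x, y, z axes.
In Python, from station import bot gives the robot as it stands.
- The arm moves only by the tool step_arm, never from a script. Its arguments are lists of equal length, an entry for each row: "gripper": the closure, from 0 (fully open) to 1 (shut); "slide": the shift along the world's x, y, z in m, a list of three; "turn": the turn about the world's z in rad. In form: {"gripper": [gripper, ...], "slide": [[dx, dy, dz], ...], "turn": [turn, ...]}. A call has 1 to 12 rows; each row is the pose to reach, as a shift and turn from the pose measured when the call began; what a row does not reach only later rows make up. A row lasts 1/8 s, in which the tool goes at most 62.5 mm and 10.7 degrees, less where a joint would pass 70% of its speed; a pose out of reach is approached as far as the arm can. A call with a gripper value outside its range is refused whole. The fingers move at their own pace and stop on an object; "squeeze" is the grip in N (left out, the last holds). Time passes only in rows, so rows that repeat a pose let the fingers close. It gives the time, the measured TCP pose, the force and the opening at its end, in the units of the state.
- bot.sense(): the state, without advancing time (a new reading comes with each control period).
- bot.snapshot(name): name is "side" or "top"; returns a dict with "color" (384x512x3 uint8, blue, green, red), "mtx" (3x3 intrinsics, pixels), "D" ([k1, k2, p1, p2, k3] as OpenCV has them; the pictures are not rectified), "position" and "rotation" of the camera in the world. Camera axes: x right, y down, z forward; pixel columns grow to the right and rows downward; lengths in m; the calibration is good to about 2 mm. A picture is of the moment at which its call begins. There is no depth.
- bot.sign_off(): hands the job in, once; it reports no verdict.
Trained networks look in a picture, given as the dict that the camera call returned (one of the last four; its "shot" number tells which), for a name from the list of things; names that differ only in an ending like _2 or _b are one class to them, and where a whole thing is asked for, a point or a joint stands for the part that bears it (a point fixed in the world has none). Each returns a list of dicts, best first, with "confidence" (0 to 1); they miss things now and then, are a little off and sometimes report something else, mostly with a low value. They report only what shows in the picture. A call takes as long as a camera call. They do not tell look-alikes from the thing itself.
- bot.search_frame(picture, target): "bbox" ([left, top, width, height] in pixels, round what is visible of it).
- bot.outline_of(picture, target): "mask" (384x512 bool, what is visible of it) and "bbox" ([left, top, width, height] in pixels, round what is visible of it).
The state is a dict: "t": time; "joints": joint angles; "joint_velocities": joint speeds; "joint_efforts": joint torques, N m; "eef_pos": TCP position; "eef_rot": TCP orientation; "wrist_force": force on the tool from outside, world axes, zero at the start; "torque": the same for the moment, N m; "gripper_width": finger opening in m.
Only numpy, scipy, OpenCV 4.12 (cv2) and the standard library are available. Lean on these libraries where they do the work, as an engineer would, in place of code of your own. Each camera call takes 0.05 s, during which the arm holds its last target.

## Working session

There is one attempt and no reset: what is moved stays moved. The work goes in short steps, Python scripts to look and compute and a tool call to move; the robot and the scene stay as the last step left them, time stands still between calls to the robot, and variables do not carry over. Pictures are saved under pics/ and viewed, and the job is handed in when it is done.

Besides the shell and the picture viewer there is one more tool, called after ">>>" by a JSON object that holds its "op" and its "data", one argument or row to a line. step_arm: Moves the arm, as the interface text tells. Its arguments: {"type":"object","properties":{"gripper":{"type":"array","items":{"type":"number"}},"slide":{"type":"array","items":{"type":"array","items":{"type":"number"}}},"turn":{"type":"array","items":{"type":"number"}},"squeeze":{"type":"number"}},"required":["gripper","slide","turn"]}

```bash
ls; mkdir -p pics; python3 - <<'E'
from station import bot
import cv2,numpy as np
s=bot.sense();print({k:np.round(v,3).tolist() for k,v in s.items()})
for n in("side","top"):
    p=bot.snapshot(n);cv2.imwrite(f"pics/{n}0.png",p["color"]);print(n,p["mtx"],p["D"],p["position"],p["rotation"],p["shot"])
    import pickle;pickle.dump(p,open(f"{n}0.pkl","wb"))
    for t in("spacer","pocket","fitted","knob_cap","standoff","bay"):
        r=bot.search_frame(p,t);print(t,[(np.round(a["bbox"]).tolist(),round(a["confidence"],2)) for a in r[:4]])
E
```

```text
pics
{'t': 0.0, 'joints': [-1.331, 0.334, 0.04, 1.466, -0.013, 1.343, -0.059], 'joint_velocities': [0.002, -0.0, 0.0, 0.002, 0.0, 0.003, -0.001], 'joint_efforts': [-0.0, -65.853, 1.365, -40.558, 0.017, 0.012, 0.0], 'eef_pos': [0.216, 0.613, 0.23], 'eef_rot': [[-0.943, 0.332, -0.0], [0.332, 0.943, -0.002], [-0.0, -0.002, -1.0]], 'wrist_force': [-0.325, 0.613, 0.002], 'torque': [-0.072, -0.006, 0.007], 'gripper_width': 0.085}
side [[450.42744915   0.         252.49071955]
 [  0.         450.42744915 188.88445132]
 [  0.           0.           1.        ]] [0.04735798 0.         0.         0.         0.        ] [0.30195215 0.65168501 0.81358286] [[-0.95043182 -0.23302245  0.20586377]
 [-0.31089936  0.70246072 -0.64022693]
 [ 0.00457604 -0.67249496 -0.74008755]] 1
spacer [([295.0, 222.0, 19.0, 22.0], 0.85), ([305.0, 187.0, 27.0, 15.0], 0.78), ([318.0, 150.0, 17.0, 16.0], 0.62), ([246.0, 173.0, 20.0, 24.0], 0.55)]
pocket []
fitted [([183.0, 223.0, 24.0, 21.0], 0.63)]
knob_cap [([272.0, 146.0, 12.0, 11.0], 0.61)]
standoff [([244.0, 238.0, 8.0, 14.0], 0.54)]
bay [([142.0, 130.0, 153.0, 147.0], 0.86)]
top [[493.96629357   0.         254.15253163]
 [  0.         493.96629357 193.61819533]
 [  0.           0.           1.        ]] [-0.17359412  0.          0.          0.          0.        ] [ 0.39401468 -0.00708948  1.28375237] [[-0.02073655 -0.9951405   0.09625685]
 [-0.99973092  0.01963795 -0.01234659]
 [ 0.01039631 -0.09648698 -0.99527995]] 2
spacer [([269.0, 238.0, 15.0, 21.0], 0.76), ([260.0, 181.0, 19.0, 22.0], 0.67), ([219.0, 236.0, 23.0, 18.0], 0.67), ([308.0, 240.0, 30.0, 14.0], 0.66)]
pocket []
fitted [([181.0, 157.0, 22.0, 14.0], 0.61)]
knob_cap [([181.0, 157.0, 24.0, 13.0], 0.75), ([102.0, 194.0, 24.0, 62.0], 0.73), ([311.0, 195.0, 4.0, 12.0], 0.44)]
standoff [([196.0, 202.0, 3.0, 9.0], 0.59)]
bay [([176.0, 117.0, 150.0, 104.0], 0.94)]
```

```bash
python3 - <<'E'
import cv2
a=cv2.imread("pics/side0.png");b=cv2.imread("pics/top0.png")
cv2.imwrite("pics/side0c.png",cv2.resize(a[110:290,120:360],None,fx=3.3,fy=3.3,interpolation=cv2.INTER_CUBIC))
cv2.imwrite("pics/top0c.png",cv2.resize(b[100:270,130:370],None,fx=3.3,fy=3.3,interpolation=cv2.INTER_CUBIC))
E
```

```text
(no output)
```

View pics/side0c.png

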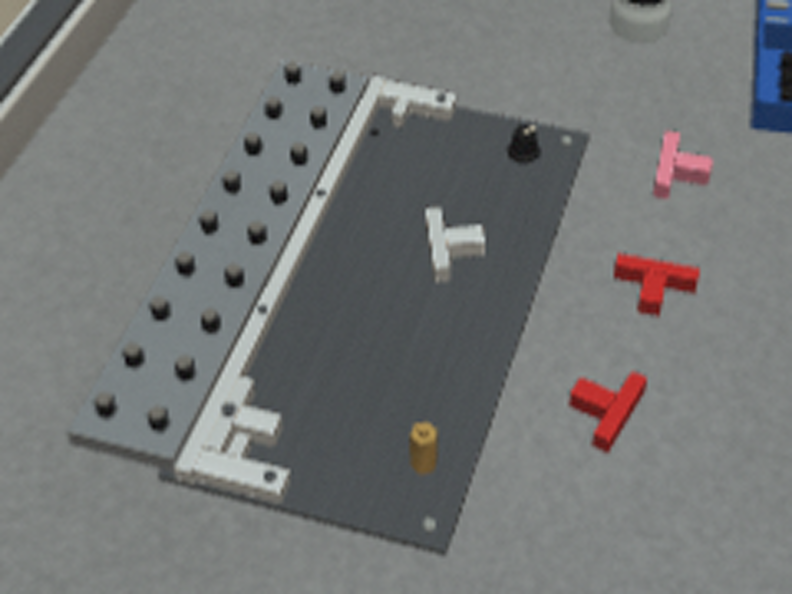

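View pics/top0c.png

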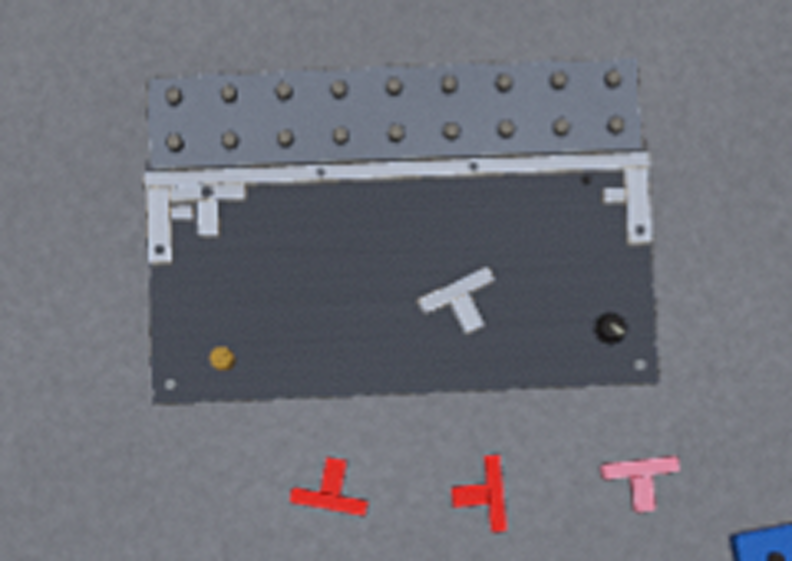

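View pics/top0.png

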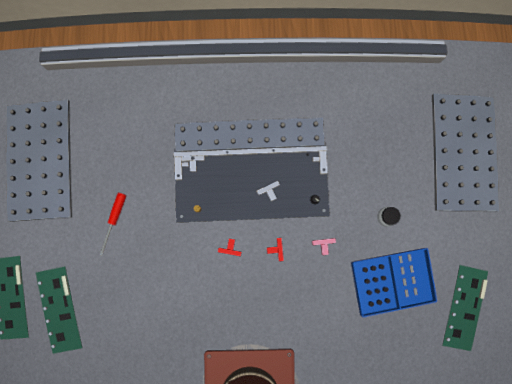

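```bash
cat > h.py <<'E'
import numpy as np,cv2,pickle
from scipy.optimize import least_squares
def load(n): return pickle.load(open(n,"rb"))
def proj(p,X):
    R=np.array(p["rotation"]);t=np.array(p["position"])
    rv=cv2.Rodrigues(R.T)[0]
    return cv2.projectPoints(np.asarray(X,float).reshape(-1,1,3),rv,-R.T@t,np.array(p["mtx"]),np.array(p["D"],float))[0].reshape(-1,2)
def back(p,uv,z):
    u=cv2.undistortPoints(np.asarray(uv,float).reshape(-1,1,2),np.array(p["mtx"]),np.array(p["D"],float)).reshape(-1,2)
    d=np.c_[u,np.ones(len(u))]@np.array(p["rotation"]).T;o=np.array(p["position"])
    return o+d*((z-o[2])/d[:,2])[:,None]
def tf(pose,X):
    x,y,a=pose;c,s=np.cos(a),np.sin(a);X=np.asarray(X,float)
    return np.c_[x+c*X[:,0]-s*X[:,1],y+s*X[:,0]+c*X[:,1],X[:,2]]
E
python3 - <<'E'
import cv2
a=cv2.imread("pics/side0.png");b=cv2.imread("pics/top0.png")
cv2.imwrite("pics/topL.png",cv2.resize(b[140:230,165:265],None,fx=6.6,fy=6.6,interpolation=cv2.INTER_CUBIC))
cv2.imwrite("pics/topR.png",cv2.resize(b[140:230,245:345],None,fx=6.6,fy=6.6,interpolation=cv2.INTER_CUBIC))
E
python3 - <<'E'
from h import *
p=load("top0.pkl")
c=lambda u,v:(130+u/3.3,100+v/3.3)
print(back(p,[c(155,402),c(657,383)],.006))   # front floor corners
print(back(p,[c(146,186),c(648,164)],.020))  # rail front edge top
E
```

```text
[[ 0.44809016  0.17868901  0.006     ]
 [ 0.45506079 -0.21676628  0.006     ]]
[[ 0.6176178   0.18292601  0.02      ]
 [ 0.62768188 -0.21362888  0.02      ]]
```

View pics/topL.png

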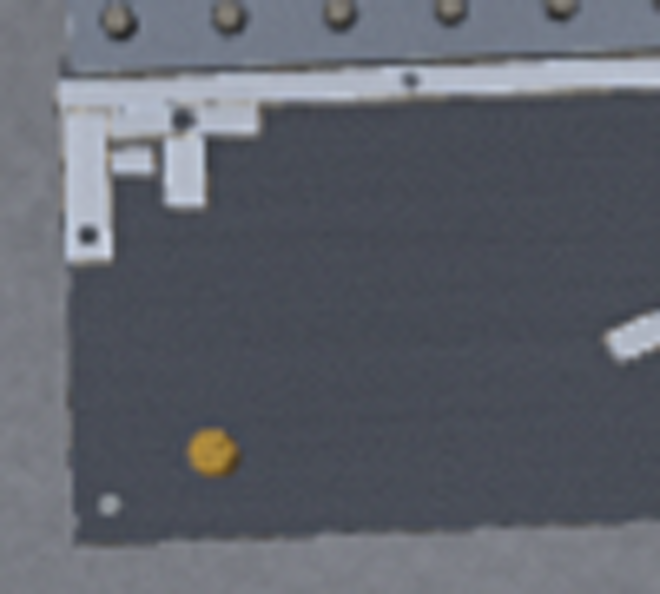

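View pics/topR.png

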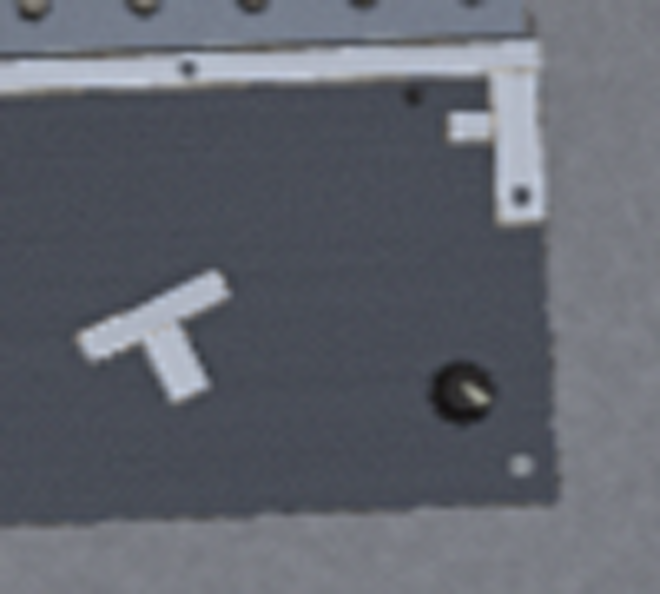

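View pics/side0.png

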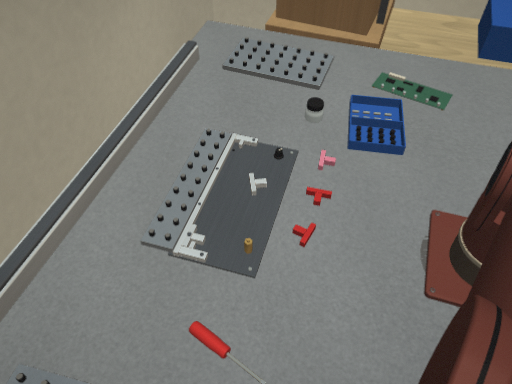

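```bash
cat >> h.py <<'E'
def cl(u,v,ox,oy,f=6.6): return (ox+(u+.5)/f-.5, oy+(v+.5)/f-.5)
def T_hull(z0,z1): # returns two convex prisms
    P=[]
    for r in ([-.006,.006,-.03,.03],[-.034,-.006,-.008,.008]):
        P.append(np.array([[x,y,z] for x in r[:2] for y in r[2:] for z in (z0,z1)]))
    return P
def render(p,pose,S=8,box=None,z0=.006,z1=.022):
    x0,y0,x1,y1=box
    m=np.zeros(((y1-y0)*S,(x1-x0)*S),np.uint8)
    for P in T_hull(z0,z1):
        q=proj(p,tf(pose,P)); q=(q+.5-[x0,y0])*S
        cv2.fillConvexPoly(m,cv2.convexHull(q.astype(np.float32)).astype(np.int32),255)
    return cv2.resize(m,None,fx=1/S,fy=1/S,interpolation=cv2.INTER_AREA)/255.
def fitT(ps,pose0,pad=14):
    from scipy.optimize import minimize
    boxes=[]
    imgs=[]
    for p in ps:
        c=proj(p,tf(pose0,np.array([[-.01,0,.014]])))[0].astype(int)
        b=(c[0]-pad-4,c[1]-pad-4,c[0]+pad+4,c[1]+pad+4);boxes.append(b)
        g=p["color"][b[1]:b[3],b[0]:b[2]].astype(float).mean(2)
        imgs.append(g)
    def cost(d):
        pose=np.array(pose0)+np.array(d)*[.01,.01,.2]
        e=0
        for p,b,g in zip(ps,boxes,imgs):
            m=cv2.GaussianBlur(render(p,pose,box=b),(0,0),.5)
            A=np.c_[m.ravel(),np.ones(m.size)]
            w=np.exp(-(0*g)).ravel()
            r=A@np.linalg.lstsq(A,g.ravel(),rcond=None)[0]-g.ravel()
            e+=(r**2).mean()
        return e
    best=min((minimize(cost,s,method="Nelder-Mead",options=dict(xatol=1e-3,fatol=1e-3,initial_simplex=np.array(s)+np.r_[[[0,0,0]],np.eye(3)*.4])) for s in ([0,0,0],[.2,-.2,.3],[-.2,.2,-.3])),key=lambda r:r.fun)
    return np.array(pose0)+best.x*[.01,.01,.2],best.fun
E
cat > bay.py <<'E'
from h import *
p=load("top0.pkl")
L=(165,140);R=(245,140)
pts=[((497,224),R,(-.06,-.18,.02)),((448,143),R,(-.026,-.162,.02)),((449,113),R,(-.016,-.162,.02)),((413,95),R,(-.006,-.15,.006)),((556,503),R,(-.17,-.2,.006)),
((113,262),L,(-.06,.18,.02)),((154,175),L,(-.026,.162,.02)),((75,545),L,(-.17,.2,.006)),((261,132),L,(-.012,.12,.022)),((206,209),L,(-.04,.142,.022))]
uv=np.array([cl(*a,*o) for a,o,_ in pts]);X=np.array([x for *_,x in pts])
r=least_squares(lambda q:(proj(p,tf(q,X))-uv).ravel(),[.62,-.01,0],loss="soft_l1")
print(r.x);print(np.round(proj(p,tf(r.x,X))-uv,2).tolist())
np.save("bay.npy",r.x)
E
python3 bay.py; python3 - <<'E'
from h import *
t,s=load("top0.pkl"),load("side0.pkl")
bay=np.load("bay.npy")
w=back(t,[cl(154,314,245,140)],.022)[0]
for ps in ([t],[s],[t,s]):
    q,f=fitT(ps,[w[0],w[1],bay[2]+.4]);print(np.round(q,4),f)
    d=q[:2]-bay[:2];c,sn=np.cos(bay[2]),np.sin(bay[2]);print("bay:",np.round([c*d[0]+sn*d[1],-sn*d[0]+c*d[1],q[2]-bay[2]],4))
for n,p in(("t",t),("s",s)):
    im=cv2.resize(p["color"],None,fx=4,fy=4,interpolation=cv2.INTER_CUBIC)
    def dr(pose,X,c):
        u=((proj(p,tf(pose,np.array(X)))+.5)*4).astype(int);cv2.polylines(im,[u],True,c,1)
    dr(q,[(.006,-.03,.022),(.006,.03,.022),(-.006,.03,.022),(-.006,.008,.022),(-.034,.008,.022),(-.034,-.008,.022),(-.006,-.008,.022),(-.006,-.03,.022)],(0,0,255))
    dr(bay,[(-.17,.2,.006),(-.17,-.2,.006),(0,-.2,.006),(0,.2,.006)],(0,255,0))
    dr(bay,[(-.06,-.18,.02),(-.026,-.18,.02),(-.026,-.162,.02),(-.016,-.162,.02),(-.016,-.18,.02),(0,-.18,.02),(0,.18,.02),(-.06,.18,.02),(-.06,.18,.02),(0,.18,.02),(0,-.18,.02)],(255,0,255))
    u=((proj(p,tf(bay,np.array([[-.05,-.04,.006]])))[0])*4).astype(int)
    cv2.imwrite(f"pics/fit_{n}.png",im[u[1]-280:u[1]+280,u[0]-390:u[0]+390])
E
```

```text
[ 0.62127334 -0.01408729  0.02248337]
[[0.43, -0.05], [0.23, -0.45], [-0.14, 0.3], [-0.11, 0.36], [0.68, -0.03], [-0.33, -0.02], [0.01, -0.15], [-0.25, 0.18], [-0.28, 0.2], [-0.1, -0.4]]
[ 0.5319 -0.0582  0.4206] 34.48395075744947
bay: [-0.0903 -0.0421  0.3982]
[ 0.5308 -0.0581  0.4281] 187.60228421421675
bay: [-0.0915 -0.042   0.4057]
[ 0.5317 -0.0582  0.4228] 240.16810904092162
bay: [-0.0905 -0.0421  0.4003]
```

View pics/fit_t.png

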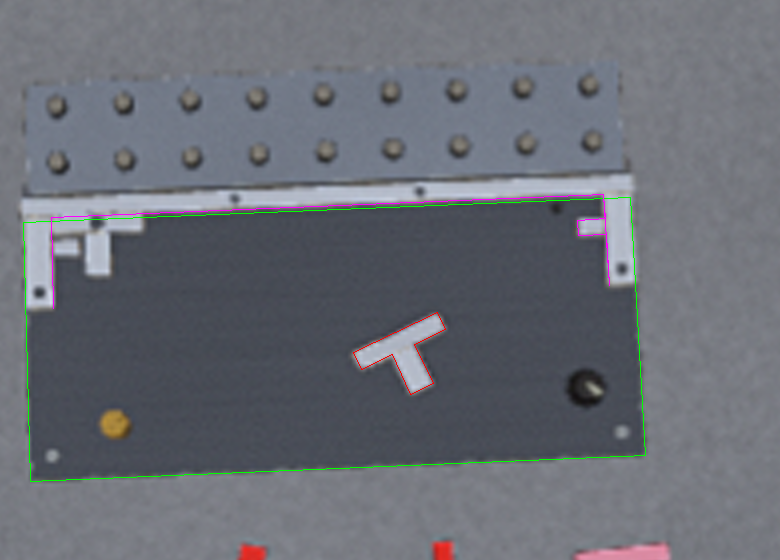

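View pics/fit_s.png

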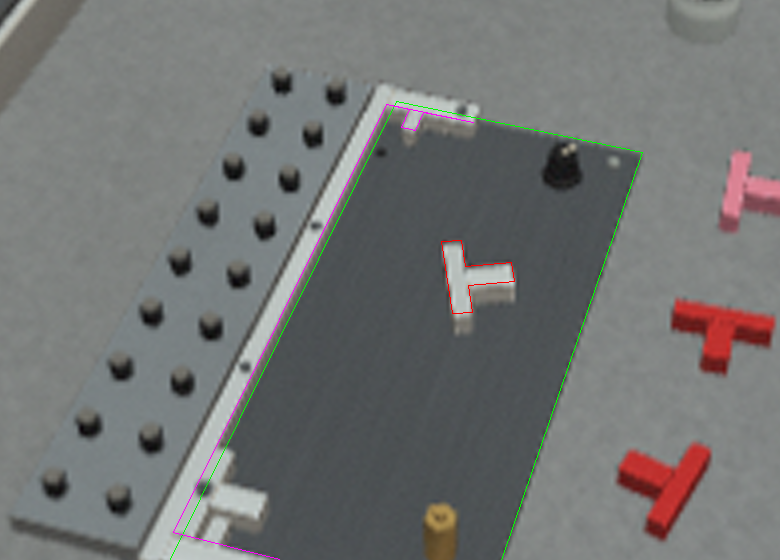

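```bash
python3 - <<'E'
from h import *
q=np.array([.5317,-.0582,.4228]);print(tf(q,[(-.023,0,0)]), tf(np.load("bay.npy"),[(-.029,-.042,0),(-.023,-.042,0),(-.006,-.15,0)]))
print("delta",tf(q,[(-.023,0,0)])[0]-[.216,.613,0], "turn",.4228+.339)
E
```

```text
[[ 0.5107253  -0.06763726  0.        ]] [[ 0.59322489 -0.05672864  0.        ]
 [ 0.59922338 -0.05659375  0.        ]
 [ 0.61864708 -0.16418427  0.        ]]
delta [ 0.2947253  -0.68063726  0.        ] turn 0.7618
```

>>> {"op": "step_arm", "data": {
  "gripper": [0.3,0.5,0.67,0.67,0.67,0.67,0.67,0.67,0.67,0.67,0.67,0.67],
  "slide": [
    [0.04,-0.05,0],
    [0.08,-0.1,0],
    [0.12,-0.15,0],
    [0.16,-0.21,0],
    [0.19,-0.27,0],
    [0.22,-0.33,0],
    [0.245,-0.39,-0.01],
    [0.265,-0.45,-0.03],
    [0.28,-0.51,-0.05],
    [0.29,-0.57,-0.07],
    [0.295,-0.63,-0.1],
    [0.295,-0.68,-0.13]
  ],
  "turn": [0.06,0.12,0.18,0.25,0.31,0.38,0.44,0.5,0.57,0.63,0.7,0.76]
}}

```text
t: 2.2
eef_pos: [0.5102, -0.0395, 0.117]
eef_rot: [[-0.912, -0.411, 0.002], [-0.411, 0.912, 0.0], [-0.002, -0.001, -1.0]]
wrist_force: [1.0, 0.4, -1.6]
gripper_width: 0.0285
```

>>> {"op": "step_arm", "data": {
  "gripper": [0.67],
  "slide": [
    [0,0,0]
  ],
  "turn": [0]
}}

```text
t: 2.33
eef_pos: [0.5085, -0.0444, 0.1152]
eef_rot: [[-0.914, -0.405, -0.001], [-0.405, 0.914, -0.002], [0.001, -0.001, -1.0]]
wrist_force: [-0.1, 1.6, -0.3]
gripper_width: 0.0283
```

>>> {"op": "step_arm", "data": {
  "gripper": [0.67,0.67,0.67,0.67],
  "slide": [
    [0.002,-0.023,-0.01],
    [0.002,-0.023,-0.04],
    [0.002,-0.023,-0.07],
    [0.002,-0.023,-0.07]
  ],
  "turn": [0.005,0.005,0.005,0.005]
}}

```text
t: 2.82
eef_pos: [0.5092, -0.0667, 0.0439]
eef_rot: [[-0.912, -0.41, -0.004], [-0.41, 0.912, -0.002], [0.005, 0.0, -1.0]]
wrist_force: [0.2, 0.3, 0.1]
gripper_width: 0.0285
```

```bash
cat > snap.py <<'E'
import sys,pickle,cv2
from station import bot
from h import *
tag=sys.argv[1]
bay=np.load("bay.npy")
for n in("side","top"):
    p=bot.snapshot(n);pickle.dump(p,open(f"{n}{tag}.pkl","wb"))
    c=proj(p,tf(bay,np.array([[-.05,-.06,.01]])))[0].astype(int)
    im=p["color"][c[1]-50:c[1]+50,c[0]-66:c[0]+66]
    cv2.imwrite(f"pics/{n}{tag}.png",cv2.resize(im,None,fx=6,fy=5.9,interpolation=cv2.INTER_CUBIC))
s=bot.sense();print(s["t"],np.round(s["eef_pos"],4),np.round(s["wrist_force"],1),s["gripper_width"])
E
python3 snap.py 1
```

```text
2.925 [ 0.5111 -0.0671  0.0461] [1.1 0.6 0.1] 0.028216964372621403
```

View pics/side1.png

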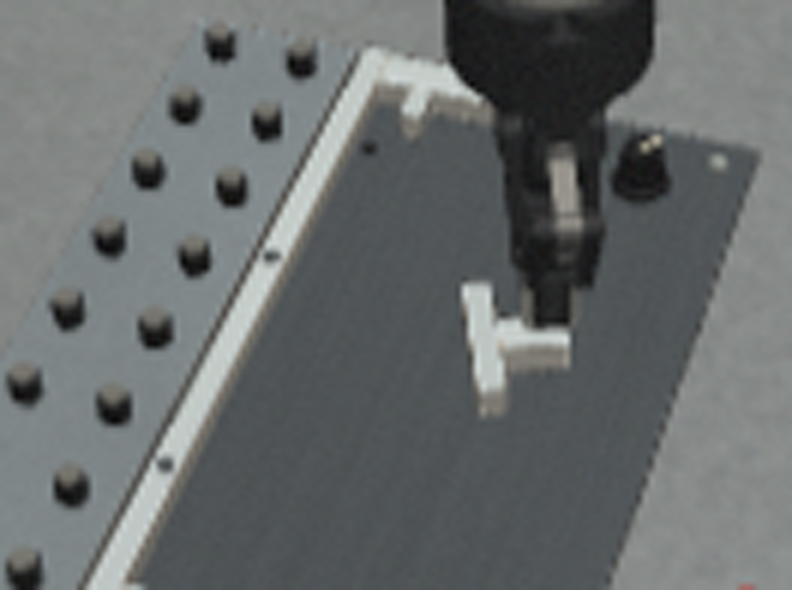

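View pics/top1.png

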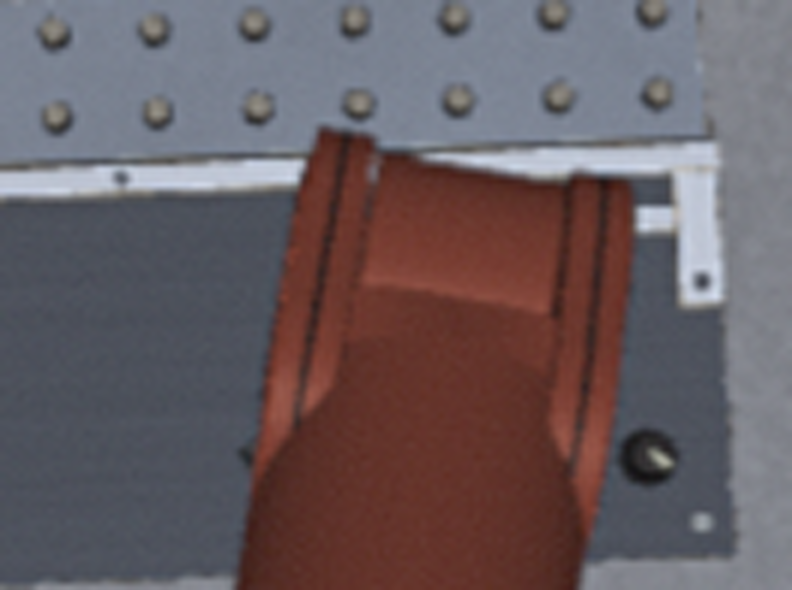

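```bash
python3 - <<'E'
from h import *
p=load("side1.pkl");bay=np.load("bay.npy")
c=proj(p,tf(bay,np.array([[-.05,-.06,.01]])))[0].astype(int)
im=cv2.resize(p["color"][c[1]-50:c[1]+50,c[0]-66:c[0]+66],None,fx=6,fy=5.9,interpolation=cv2.INTER_CUBIC)
q=(.5111,-.0671,.42)
for s in(1,-1):
  for z,col in((.046,(0,0,255)),(.052,(0,255,0))):
    X=[(a,s*b,z) for a,b in((-.011,.014),(.011,.014),(.011,.0285),(-.011,.0285))]
    u=((proj(p,tf(q,X))-c+[66,50]+.5)*[6,5.9]).astype(int);cv2.polylines(im,[u],True,col,1)
cv2.imwrite("pics/side1d.png",im)
E
```

```text
(no output)
```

View pics/side1d.png

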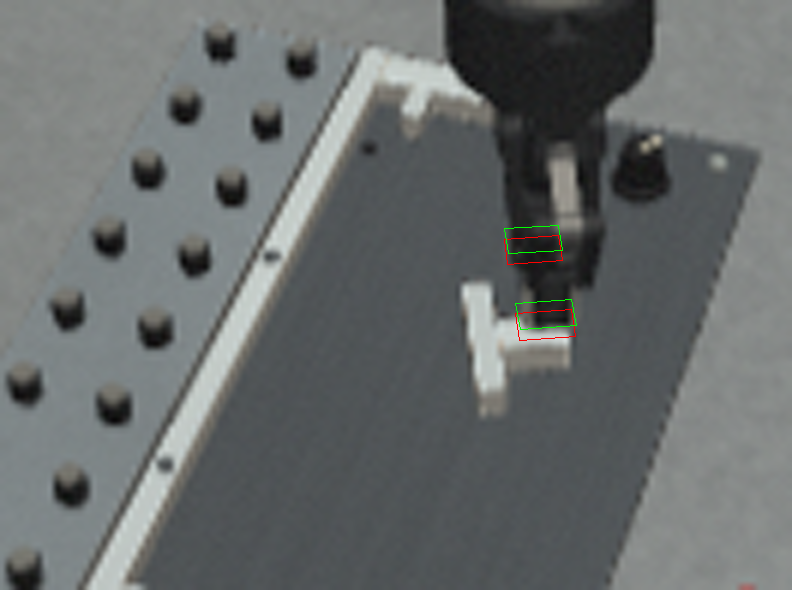

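>>> {"op": "step_arm", "data": {
  "gripper": [0.67,0.67,0.67,0.67],
  "slide": [
    [0,-0.001,-0.015],
    [0,-0.001,-0.03],
    [0,-0.001,-0.036],
    [0,-0.001,-0.036]
  ],
  "turn": [0,0,0,0]
}}

```text
t: 3.42
eef_pos: [0.5105, -0.0681, 0.0095]
eef_rot: [[-0.912, -0.41, -0.002], [-0.41, 0.912, -0.002], [0.002, -0.001, -1.0]]
wrist_force: [-0.6, -0.4, -0.4]
gripper_width: 0.0282
```

```bash
python3 snap.py 2
```

```text
3.525 [ 0.5112 -0.0682  0.0103] [-0.3  0.9 -0.8] 0.028306767517670528
```

View pics/side2.png

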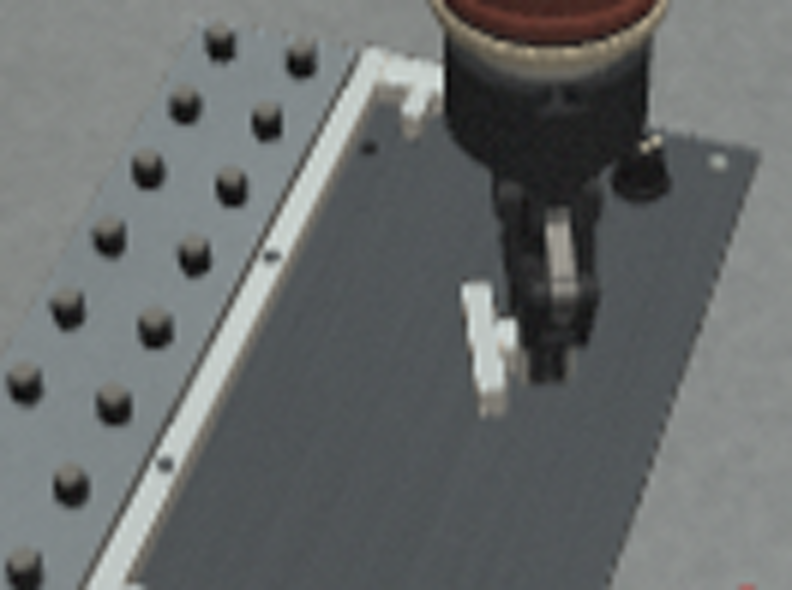

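>>> {"op": "step_arm", "data": {
  "gripper": [0.67,0.67,0.67,0.67,0.67,0.67,0.67,0.67,0.67,0.67,0.67,0.67],
  "slide": [
    [0.006,0.002,0],
    [0.013,0.004,0],
    [0.02,0.006,0],
    [0.027,0.007,0],
    [0.034,0.008,0],
    [0.041,0.009,0],
    [0.048,0.01,0],
    [0.055,0.011,0],
    [0.062,0.011,0],
    [0.069,0.011,0],
    [0.076,0.011,0],
    [0.08,0.011,0]
  ],
  "turn": [0,0,-0.04,-0.08,-0.12,-0.16,-0.2,-0.24,-0.28,-0.32,-0.36,-0.395]
}}

```text
t: 5.03
eef_pos: [0.5916, -0.0572, 0.0103]
eef_rot: [[-1.0, -0.025, -0.001], [-0.025, 1.0, -0.002], [0.001, -0.002, -1.0]]
wrist_force: [-0.0, 0.2, 0.2]
gripper_width: 0.0278
```

```bash
python3 snap.py 3
```

```text
5.125 [ 0.5916 -0.0572  0.0102] [ 0.6 -0.7  0.1] 0.027818258805779716
```

View pics/side3.png

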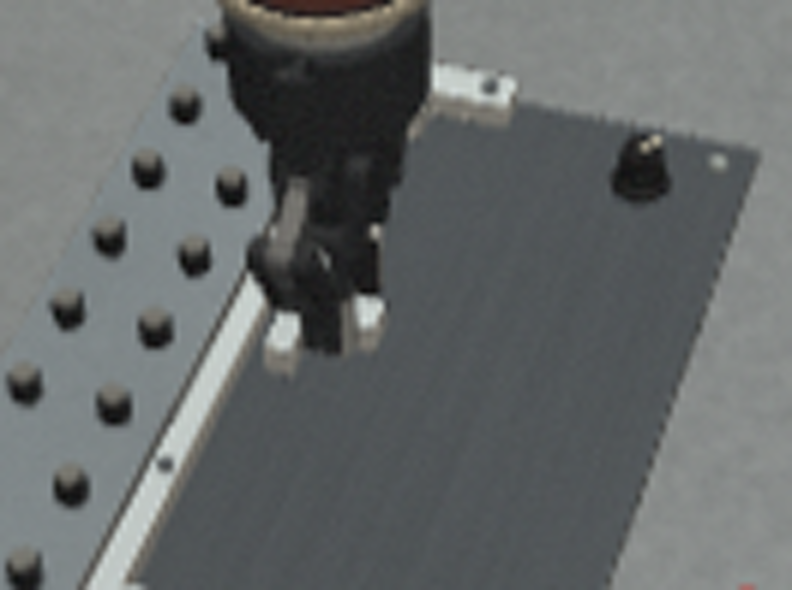

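>>> {"op": "step_arm", "data": {
  "gripper": [0.67,0.67,0.67,0.67],
  "slide": [
    [0.002,0,0],
    [0.004,0,0],
    [0.006,0,0],
    [0.007,0,0]
  ],
  "turn": [0,0,0,0]
}}

```text
t: 5.62
eef_pos: [0.5987, -0.0572, 0.0103]
eef_rot: [[-1.0, -0.026, -0.001], [-0.026, 1.0, -0.002], [0.001, -0.002, -1.0]]
wrist_force: [-1.0, -0.1, 0.7]
gripper_width: 0.0279
```

>>> {"op": "step_arm", "data": {
  "gripper": [0.67,0.67],
  "slide": [
    [0.001,0,0],
    [0.0015,0,0]
  ],
  "turn": [0,0]
}}

```text
t: 5.88
eef_pos: [0.5997, -0.0572, 0.0102]
eef_rot: [[-1.0, -0.026, -0.002], [-0.026, 1.0, -0.001], [0.002, -0.001, -1.0]]
wrist_force: [-3.9, 0.0, 3.5]
gripper_width: 0.0281
```

>>> {"op": "step_arm", "data": {
  "gripper": [0.67,0.67],
  "slide": [
    [0.001,0,0],
    [0.001,0,0]
  ],
  "turn": [0,0]
}}

```text
t: 6.12
eef_pos: [0.5997, -0.0573, 0.01]
eef_rot: [[-1.0, -0.026, -0.004], [-0.026, 1.0, -0.001], [0.004, -0.001, -1.0]]
wrist_force: [-5.7, 0.8, 4.5]
gripper_width: 0.0285
```

```bash
python3 snap.py 4
```

```text
6.225 [ 0.5997 -0.0573  0.01  ] [-5.9  0.2  4.3] 0.028296060100675625
```

View pics/side4.png

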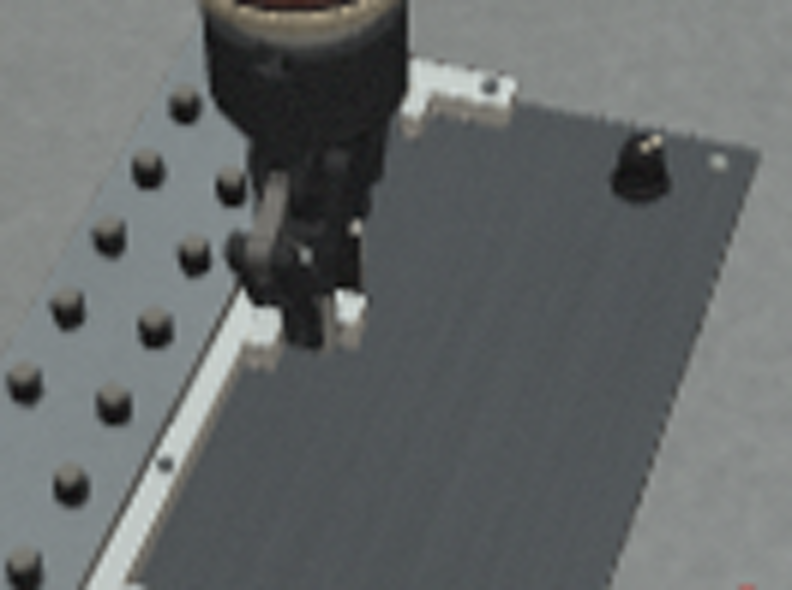

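>>> {"op": "step_arm", "data": {
  "gripper": [0.67,0.67,0.67,0.67,0.8,1,1,1,1,1],
  "slide": [
    [-0.004,0.001,0],
    [-0.006,0.001,0],
    [-0.006,0.001,0.02],
    [-0.008,0.001,0.05],
    [-0.02,0.02,0.08],
    [-0.04,0.06,0.1],
    [-0.06,0.1,0.1],
    [-0.08,0.15,0.1],
    [-0.08,0.17,0.1],
    [-0.08,0.17,0.1]
  ],
  "turn": [0,0,0,0,0,0,0,0,0,0]
}}

```text
t: 7.48
eef_pos: [0.5203, 0.1141, 0.1111]
eef_rot: [[-1.0, -0.029, -0.002], [-0.029, 1.0, -0.0], [0.002, -0.0, -1.0]]
wrist_force: [0.2, -1.2, 0.3]
gripper_width: -0.0003
```

```bash
python3 snap.py 5; cat > fit.py <<'E'
import sys
from h import *
bay=np.load("bay.npy");g=tf(bay,[[float(sys.argv[2]),float(sys.argv[3]),0]])[0]
for n in("top","side"):
    p=load(n+sys.argv[1]+".pkl")
    q,f=fitT([p],[g[0],g[1],bay[2]],pad=9);d=q[:2]-bay[:2];c,s=np.cos(bay[2]),np.sin(bay[2])
    print(n,np.round([c*d[0]+s*d[1],-s*d[0]+c*d[1],q[2]-bay[2]],4),f)
E
python3 fit.py 5 -0.006 -0.042
```

```text
7.575 [0.5205 0.1112 0.1106] [-0.4 -0.8  0.5] -0.0004091979637884978
top [ 0.0007 -0.0417 -0.0456] 1117.6648564069503
side [-0.009  -0.0497  0.1373] 2121.4306578406627
```

View pics/side5.png

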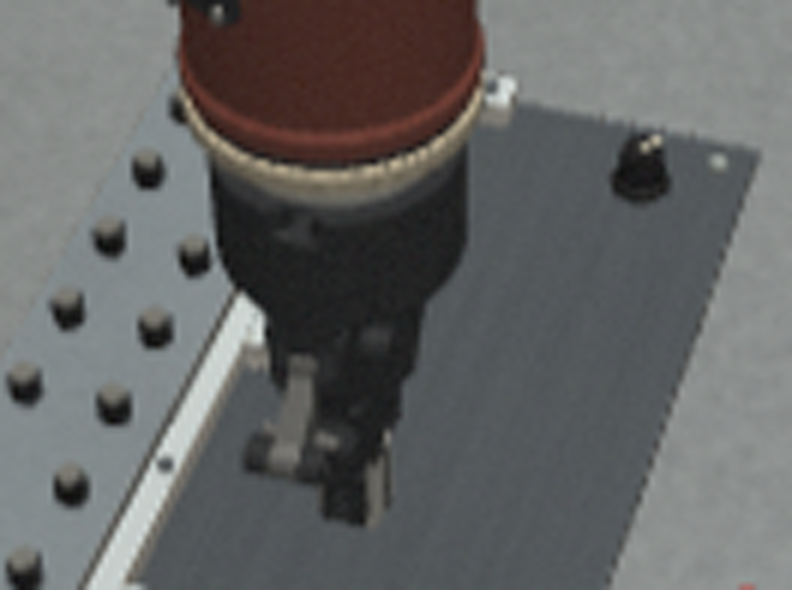

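View pics/top5.png

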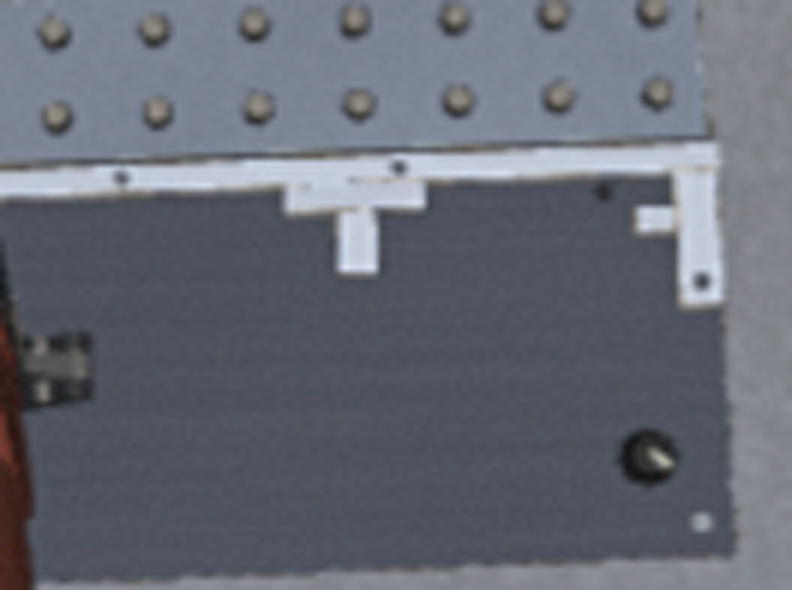

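>>> {"op": "step_arm", "data": {
  "gripper": [1,1,1,1,1,1,1,1,1],
  "slide": [
    [0.02,-0.04,0],
    [0.045,-0.085,-0.01],
    [0.066,-0.125,-0.02],
    [0.072,-0.139,-0.04],
    [0.072,-0.139,-0.06],
    [0.072,-0.139,-0.08],
    [0.072,-0.139,-0.095],
    [0.072,-0.139,-0.101],
    [0.072,-0.139,-0.101]
  ],
  "turn": [-0.005,-0.005,-0.005,-0.005,-0.005,-0.005,-0.005,-0.005,-0.005]
}}

```text
t: 8.7
eef_pos: [0.5924, -0.0274, 0.0095]
eef_rot: [[-1.0, -0.02, -0.003], [-0.02, 1.0, -0.002], [0.003, -0.002, -1.0]]
wrist_force: [-0.4, -1.5, -0.7]
gripper_width: -0.0001
```

```bash
python3 snap.py 6
```

```text
8.8 [ 0.5929 -0.0276  0.0102] [ 0.6  0.1 -0.5] -0.00021324137201882715
```

View pics/side6.png

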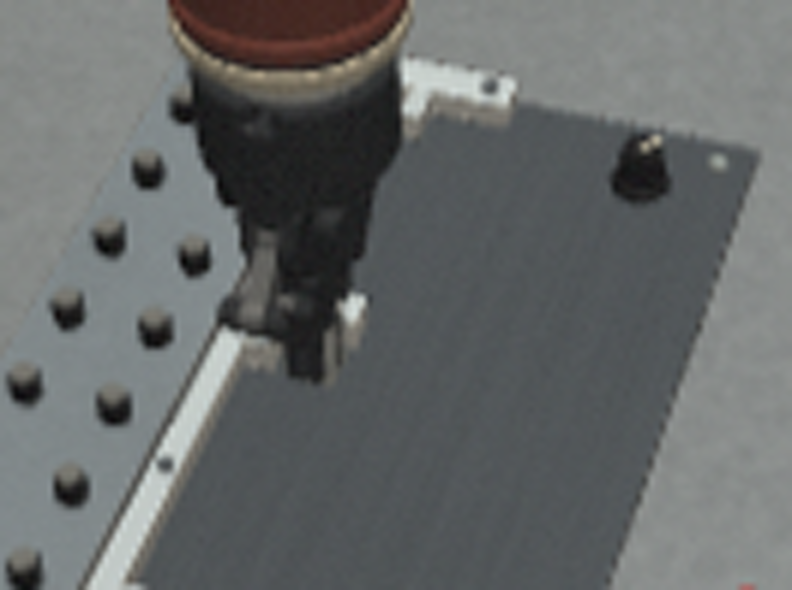

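>>> {"op": "step_arm", "data": {
  "gripper": [1,1,1,1],
  "slide": [
    [0.003,0,0],
    [0.005,0,0],
    [0.0065,0,0],
    [0.007,0,0]
  ],
  "turn": [0,0,0,0]
}}

```text
t: 9.3
eef_pos: [0.5991, -0.0276, 0.0101]
eef_rot: [[-1.0, -0.02, -0.004], [-0.02, 1.0, -0.001], [0.004, -0.001, -1.0]]
wrist_force: [-6.2, 0.8, 5.0]
gripper_width: -0.0
```

>>> {"op": "step_arm", "data": {
  "gripper": [1,1,1,1,1,1,1,1,1,1,1,1],
  "slide": [
    [0.001,-0.003,0],
    [0.0011,-0.006,0],
    [0.0012,-0.01,0],
    [0.0013,-0.015,0],
    [0.0014,-0.02,0],
    [0.0016,-0.026,0],
    [0.0017,-0.032,0],
    [0.0018,-0.038,0],
    [0.002,-0.044,0],
    [0.0021,-0.05,0],
    [0.0022,-0.056,0],
    [0.0024,-0.06,0]
  ],
  "turn": [0,0,0,0,0,0,0,0,0,0,0,0]
}}

```text
t: 10.8
eef_pos: [0.6003, -0.0868, 0.0094]
eef_rot: [[-1.0, -0.02, -0.006], [-0.02, 1.0, 0.0], [0.006, 0.0, -1.0]]
wrist_force: [-5.7, 5.7, 1.3]
gripper_width: 0.0002
```

```bash
python3 snap.py 7
```

```text
10.9 [ 0.6004 -0.0874  0.0095] [-3.5  1.4 -0.2] -0.00016804533998307223
```

View pics/side7.png

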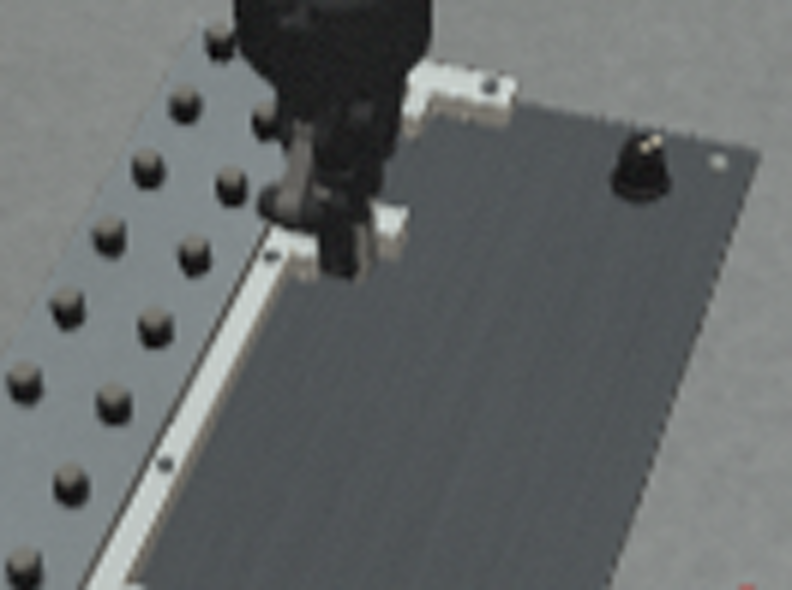

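View pics/top7.png

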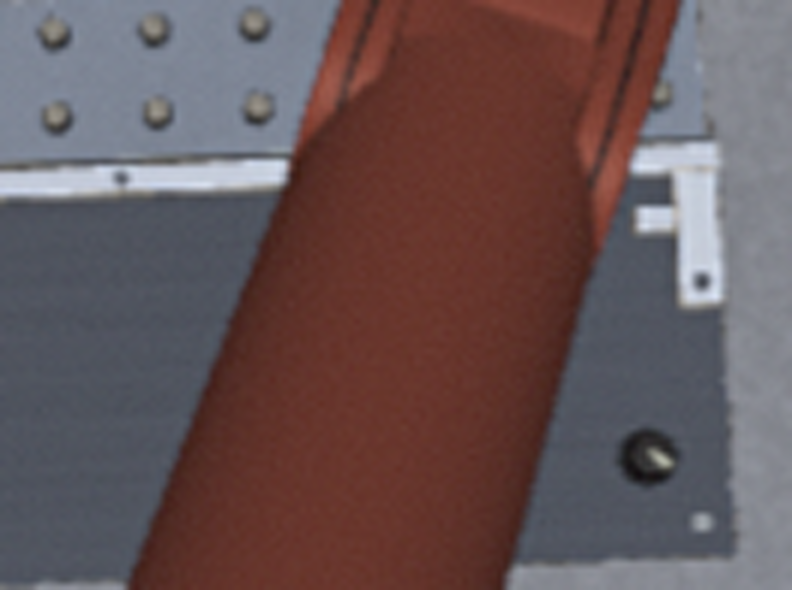

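>>> {"op": "step_arm", "data": {
  "gripper": [1,1,1,1,1,1,1,1,1,1,1,1],
  "slide": [
    [0.0012,-0.002,0],
    [0.0013,-0.005,0],
    [0.0014,-0.009,0],
    [0.0015,-0.013,0],
    [0.0016,-0.018,0],
    [0.0017,-0.023,0],
    [0.0018,-0.028,0],
    [0.0019,-0.033,0],
    [0.0021,-0.038,0],
    [0.0022,-0.042,0],
    [0.0023,-0.046,0],
    [0.0023,-0.049,0]
  ],
  "turn": [0,0,0,0,0,0,0,0,0,0,0,0]
}}

```text
t: 12.4
eef_pos: [0.6013, -0.1309, 0.0092]
eef_rot: [[-1.0, -0.023, -0.01], [-0.023, 1.0, 0.007], [0.01, 0.007, -1.0]]
wrist_force: [-11.4, 16.1, 13.4]
gripper_width: -0.0001
```

```bash
python3 snap.py 8
```

```text
12.5 [ 0.6013 -0.1318  0.0093] [-10.   13.9  11.9] -0.00016841866723587114
```

View pics/side8.png

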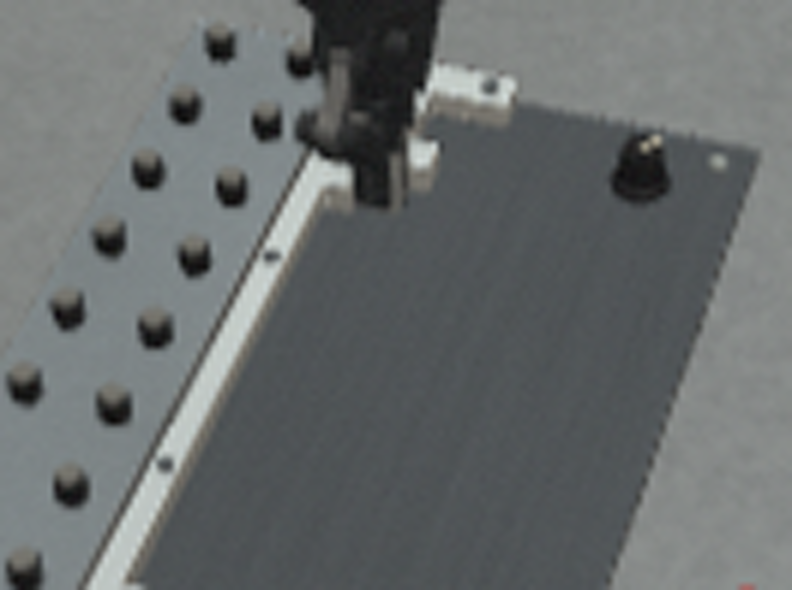

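```bash
cat > ov.py <<'E'
import sys
from h import *
n,tag=sys.argv[1:3];ys=[float(a) for a in sys.argv[3:]]
p=load(n+tag+".pkl");bay=np.load("bay.npy")
dx=-.0008 if n=="side" else 0
c=proj(p,tf(bay,np.array([[-.02,-.14,.01]])))[0].astype(int);F=14
im=cv2.resize(p["color"][c[1]-20:c[1]+20,c[0]-26:c[0]+26],None,fx=F,fy=F,interpolation=cv2.INTER_CUBIC)
def dr(X,col):
    u=((proj(p,tf(bay,np.array(X)))-c+[26,20]+.5)*F).astype(int);cv2.polylines(im,[u],True,col,1)
for y,col in zip(ys,[(0,0,255),(0,255,0),(255,255,0)]):
    T=np.array([(.006,-.03,.022),(.006,.03,.022),(-.006,.03,.022),(-.006,.008,.022),(-.034,.008,.022),(-.034,-.008,.022),(-.006,-.008,.022),(-.006,-.03,.022)])
    dr(T+[-.006,y,0],col)
dr([(-.06,-.18,.02),(-.026,-.18,.02),(-.026,-.162,.02),(-.016,-.162,.02),(-.016,-.18,.02),(0,-.18,.02),(0,0,.02),(0,-.18,.02)],(255,0,255))
cv2.imwrite(f"pics/ov_{n}{tag}.png",im)
E
python3 ov.py side 8 -.14 -.15
```

```text
(no output)
```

View pics/ov_side8.png

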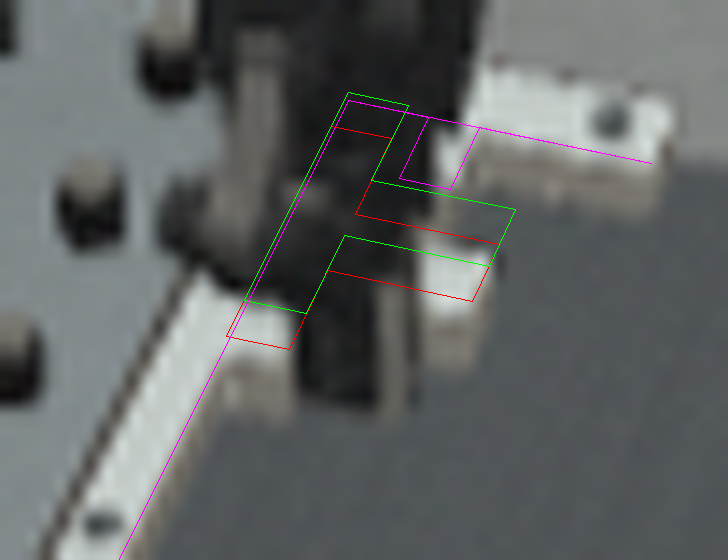

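>>> {"op": "step_arm", "data": {
  "gripper": [1,1,1,1,1,1],
  "slide": [
    [0.0005,-0.001,0.0008],
    [0.0006,-0.003,0.0008],
    [0.0007,-0.005,0.0008],
    [0.0008,-0.007,0.0008],
    [0.0008,-0.008,0.0008],
    [0.0008,-0.008,0.0008]
  ],
  "turn": [0,0,0,0,0,0]
}}

```text
t: 13.25
eef_pos: [0.6015, -0.1398, 0.0096]
eef_rot: [[-1.0, -0.022, -0.011], [-0.022, 1.0, 0.006], [0.011, 0.006, -1.0]]
wrist_force: [-3.9, 3.0, 0.8]
gripper_width: -0.0002
```

>>> {"op": "step_arm", "data": {
  "gripper": [1,1,1],
  "slide": [
    [0.0006,-0.0015,0.0003],
    [0.0007,-0.003,0.0003],
    [0.0007,-0.003,0.0003]
  ],
  "turn": [0,0,0]
}}

```text
t: 13.62
eef_pos: [0.6015, -0.1424, 0.0096]
eef_rot: [[-1.0, -0.022, -0.013], [-0.022, 1.0, 0.007], [0.013, 0.007, -1.0]]
wrist_force: [-4.2, 4.6, 2.5]
gripper_width: -0.0001
```

>>> {"op": "step_arm", "data": {
  "gripper": [1,1,1],
  "slide": [
    [0.0006,-0.0015,0.0003],
    [0.0007,-0.003,0.0003],
    [0.0007,-0.003,0.0003]
  ],
  "turn": [0,0,0]
}}

```text
t: 14.0
eef_pos: [0.6015, -0.1429, 0.0095]
eef_rot: [[-1.0, -0.023, -0.015], [-0.023, 1.0, 0.01], [0.015, 0.011, -1.0]]
wrist_force: [-6.2, 10.4, 5.7]
gripper_width: -0.0002
```

>>> {"op": "step_arm", "data": {
  "gripper": [1,1,1,1],
  "slide": [
    [0.0003,-0.003,0.0005],
    [0.0004,-0.006,0.0005],
    [0.0004,-0.007,0.0005],
    [0.0004,-0.007,0.0005]
  ],
  "turn": [0,0,0,0]
}}

```text
t: 14.5
eef_pos: [0.6014, -0.1432, 0.0095]
eef_rot: [[-0.999, -0.027, -0.018], [-0.028, 0.999, 0.018], [0.018, 0.019, -1.0]]
wrist_force: [-7.6, 21.4, 8.2]
gripper_width: -0.0003
```

```bash
python3 snap.py 9; python3 ov.py side 9 -.15
```

```text
14.6 [ 0.6014 -0.1433  0.0095] [-9.1 21.1  8.4] 5.481313614079946e-05
```

View pics/ov_side9.png

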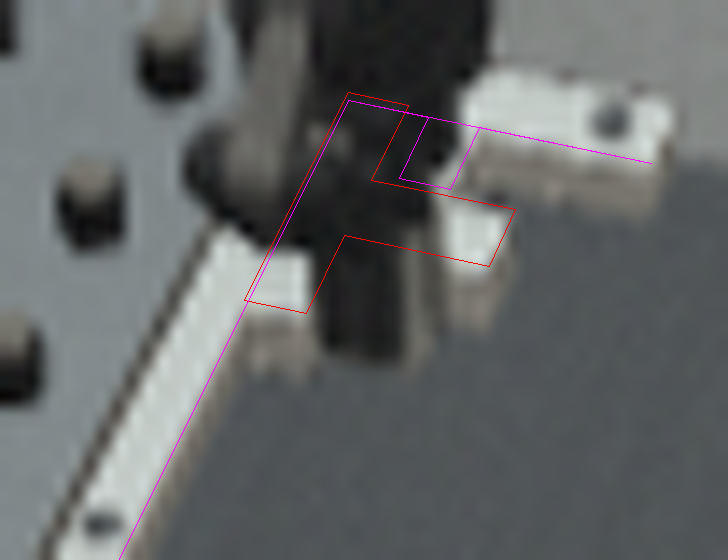

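>>> {"op": "step_arm", "data": {
  "gripper": [1,1,1,1,1,1,1,1,1,1,1,1],
  "slide": [
    [0,0,0],
    [0,0,0],
    [-0.004,0.005,0],
    [-0.008,0.01,0],
    [-0.01,0.012,0.01],
    [-0.015,0.02,0.04],
    [-0.03,0.05,0.07],
    [-0.05,0.1,0.1],
    [-0.07,0.16,0.12],
    [-0.09,0.22,0.12],
    [-0.1,0.28,0.12],
    [-0.11,0.33,0.12]
  ],
  "turn": [0,0,0,0,0,0,0,0,0,0,0,0]
}}

```text
t: 16.1
eef_pos: [0.491, 0.1891, 0.1307]
eef_rot: [[-0.999, -0.028, -0.017], [-0.028, 0.999, 0.02], [0.016, 0.02, -1.0]]
wrist_force: [0.7, 1.0, 0.1]
gripper_width: 0.0001
```

```bash
python3 snap.py 10; python3 ov.py side 10 -.15;python3 ov.py top 10 -.15
```

```text
16.2 [0.4897 0.1934 0.1302] [-0.3 -1.2 -0.4] 0.0004705069814478032
```

View pics/top10.png

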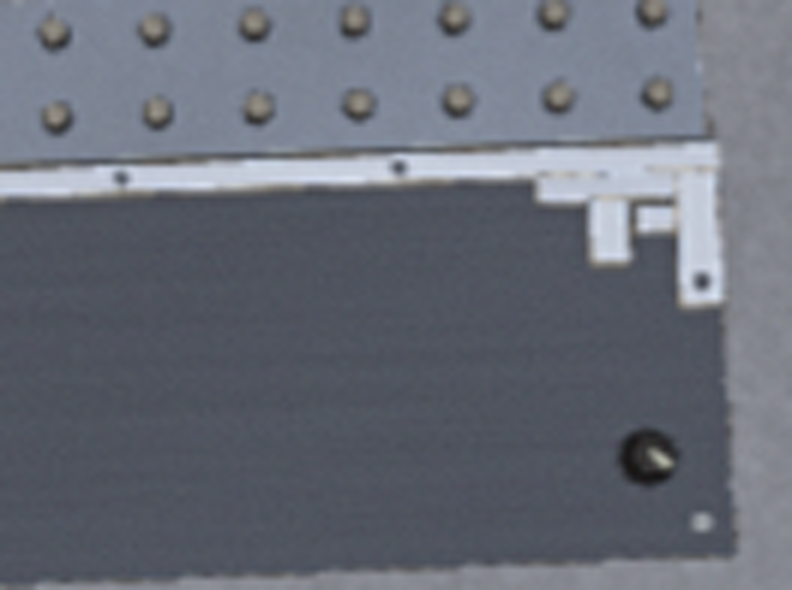

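View pics/ov_top10.png

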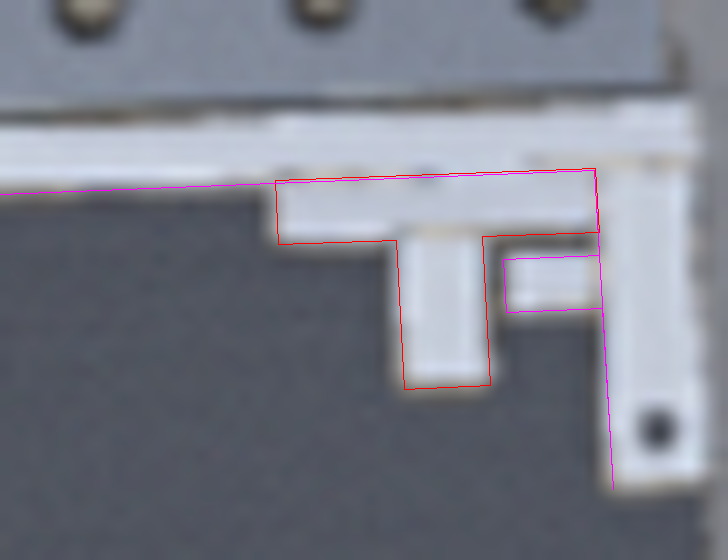

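View pics/side10.png

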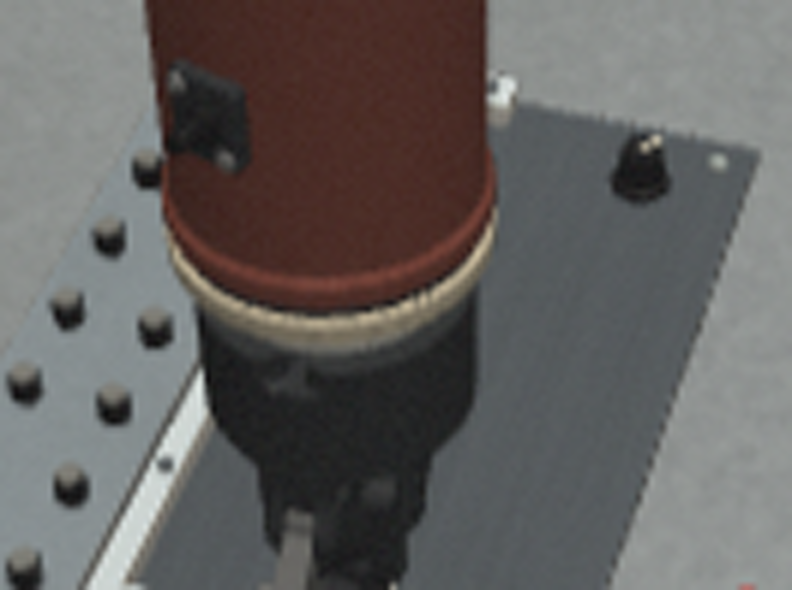

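>>> {"op": "step_arm", "data": {
  "gripper": [1,1,1,1,1,1,1,1,1],
  "slide": [
    [0,0.03,0.03],
    [-0.01,0.08,0.06],
    [-0.03,0.13,0.09],
    [-0.06,0.18,0.1],
    [-0.1,0.24,0.1],
    [-0.15,0.3,0.1],
    [-0.2,0.35,0.1],
    [-0.26,0.4,0.1],
    [-0.26,0.4,0.1]
  ],
  "turn": [0,0,0,0,0,0,0,0,0]
}}

```text
t: 17.32
eef_pos: [0.2281, 0.5947, 0.2309]
eef_rot: [[-0.999, -0.037, -0.018], [-0.037, 0.999, 0.022], [0.017, 0.022, -1.0]]
wrist_force: [0.8, -0.1, 0.9]
gripper_width: -0.0
```

```bash
python3 snap.py 11; python3 ov.py side 11 -.15; python3 - <<'E'
from h import *
for n in("side","top"): cv2.imwrite(f"pics/{n}11full.png",load(n+"11.pkl")["color"])
# before/after diff at bystanders
for n in("side","top"):
    a=load(n+"0.pkl")["color"].astype(int);b=load(n+"11.pkl")["color"].astype(int)
    d=(abs(a-b).max(2)>40).astype(np.uint8);k,_,st,_=cv2.connectedComponentsWithStats(d)
    print(n,[s[:5].tolist() for s in st[1:] if s[4]>6])
E
```

```text
17.425 [0.2236 0.5968 0.2303] [-0.4 -0.2 -0.9] -0.00017913686130962943
side [[451, 137, 61, 128, 472], [228, 139, 18, 16, 134], [509, 157, 3, 8, 15], [249, 173, 18, 22, 195], [450, 242, 12, 22, 155], [456, 255, 24, 30, 414], [434, 266, 21, 32, 184], [348, 270, 127, 114, 6076], [489, 305, 13, 45, 255], [463, 337, 25, 28, 423], [427, 347, 31, 37, 598], [489, 352, 23, 31, 445], [477, 367, 11, 17, 89]]
top [[296, 151, 23, 16, 187], [257, 181, 23, 20, 190]]
```

View pics/ov_side11.png

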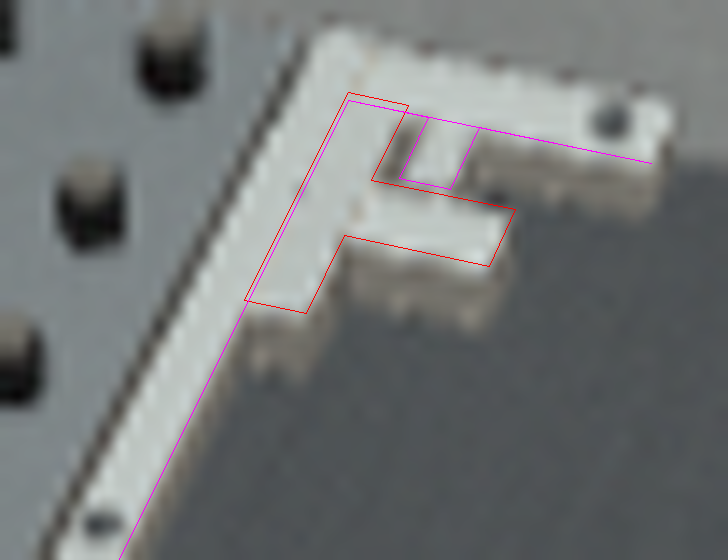

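View pics/side11full.png

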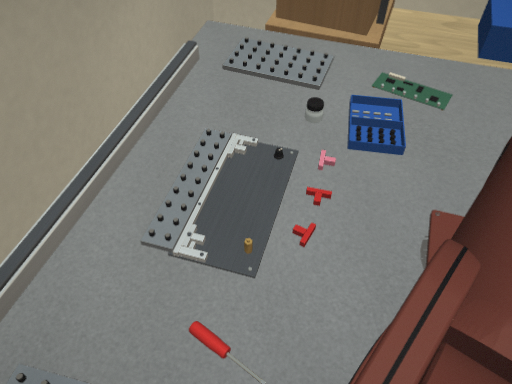

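```bash
python3 - <<'E'
from station import bot
import numpy as np
s=bot.sense();print(np.abs(s["joint_velocities"]).max(),s["wrist_force"]);print(bot.sign_off())
E
```

```text
0.07018972614491234 [-0.4075202  -0.24081532 -0.86030089]
the job is handed in; nothing more can be done
None
```

The spacer is seated in the empty right-hand (−y) pocket, against the end stop and flush with the rail. I handed the job in at about 17.4 s.

- **Flattening:** I set the two fingertips either side of the stem, without gripping it, and pushed the T while turning it. The bar ended flat on the rail about 108 mm before the pocket, and a clear top view confirmed this.
- **Sliding:** I shut the fingers, pressed at the corner of stem and bar with about 4–11 N towards the rail, and slid it along. To change finger position I briefly lifted off before the slide began. During the slide itself the pressing was continuous.
- **A sticking point:** The part stuck about 10 mm short, with around 16 N along the rail. I eased the pressing force slightly and it went on in.
- **Reaching the end stop:** It stopped moving under about 21 N along the rail, within about 1 mm of the calculated seat. I eased off the force before backing away.

**Last checks:**
- **Top view:** It matches the seated outline within about 1 mm, with no visible gap at the rail or stop.
- **Side view:** It sits about 2–4 mm off the outline. The fixed rail and stop are off by a similar amount, so I put this down to calibration rather than the part.
- **Automatic fit:** The pose fit at the rail was unreliable because the spacer and rail are both white, so I relied on overlays and force there.
- **Bystanders:** Compared with the first pictures, only the spacer and the arm changed.
- **Arm:** It is clear of everything with the wrist force near zero. The joints were still settling slightly (0.07 rad/s) at hand-in.

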